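# Slide a scored cardboard sheet to the folding edge

## Robot

A 6-joint arm with a two-finger parallel gripper is mounted at the origin on a cart in front of the work surface, level with it; the furniture and walls round the work are solid. World frame = base frame: x ahead of the robot, y to its left, z up, the work surface at z = 0. Lengths are in m, angles in rad, forces in N, time in s.
With the tool pointing down it reaches from about 0.3 to 0.775 m from the base axis. Payload 14.6 kg.
Tool frame: the origin (TCP) lies midway between the tips of the shut fingers; the grasp point (between the pads) lies 19 mm behind it; z points along the fingers, y is the line along which they close (so a half turn about z gives the same grasp; the last joint's range is limited). The gripper opens to 94 mm and grips with 3 to 60 N. Pads are 16 mm wide; open, the fingers measure 119 mm over their backs; the gripper's body (75 mm by 177 mm) begins 78 mm behind the grasp point.
Start: joints at [1.053, 0.3, 1.521, -0, 1.321, -0.067], TCP at [0.24, 0.495, 0.205] pointing down, gripper open.
Joint ranges: [-3.03, 3.03], [-0.79, 2.21], [0.23, 2.52], [-1.04, 4.18], [0, 3.07], [-2.55, 2.55]. Speed limits (rad/s): [2.22, 2.22, 2.57, 3.14, 3.14, 3.14].

## Interface

Orientations are given as [roll, pitch, yaw] about the fixed x, y, z axes, in that order (R = Rz(yaw) Ry(pitch) Rx(roll)).
In Python, from station import telemetry, optics, ctrl gives the robot as it stands.
- The arm moves only by the tool carry_out, never from a script. Its argument "plan" is a list that holds one entry, the list of rows, each a list of 7 numbers: the shift along the tool's x, y, z in mm, then the turn, a rotation vector about the tool's x, y, z in rad, then the finger opening in mm, from 0 to 94. A call has 1 to 20 rows; each row shifts and turns the commanded pose from where the row before left it, along the tool's axes as they then stand; what a row does not reach is not made up. A row lasts 1/12 s, in which the tool goes at most 41.7 mm and 7.16 degrees, less where a joint would pass 70% of its speed; a pose out of reach is approached as far as the arm can. A call with a gripper value outside its range is refused whole. The fingers move at their own pace and stop on an object; "squeeze" is the grip in N (left out, the last holds). Time passes only in rows, so rows that do not move let the fingers close. It gives the time, the measured TCP pose, the force, the opening and the grip force at its end, in the units of the state.
- telemetry.get_obs(): the state, without advancing time (a new reading comes with each control period).
- optics.camera(name): name is "scene" or "top" or "wrist"; returns a dict with "pixels" (420x560x3 uint8, red, green, blue), "intrinsics" (3x3 intrinsics, pixels), "origin" and "rotation" of the camera in the world. Camera axes: x right, y down, z forward; pixel columns grow to the right and rows downward; lengths in m; the calibration is good to about 2 mm. A picture is of the moment at which its call begins. There is no depth.
- ctrl.hand_in(): hands the job in; it is judged then, once.
The state is a dict: "time_s": time; "qpos": joint angles; "joint_vel": joint speeds; "tau": joint torques, N m; "ee_pos": TCP position; "eef_rot": TCP orientation; "force": force on the tool from outside, world axes, zero at the start; "moment": the same for the moment, N m; "grip_width": finger opening in m; "grip_force": force on a finger pad.
Only numpy, scipy, OpenCV 4.12 (cv2) and the standard library are available. Lean on these libraries where they do the work, as an engineer would, in place of code of your own. Each camera call takes 0.05 s, during which the arm holds its last target. There are 200 camera calls.

## Task

Slide the loose cardboard sheet on the dark wooden folding block toward the block's metal-faced edge until the red score line across the sheet lies right along that edge, square to it, with the part in front of the line hanging out over it, ready to be folded. Push it with the fingertips or the outside of the fingers only: do not pick it up or tip it, keep it within the sides of the block, and leave the marker, the stapler and the tape measure where they are.

Things in the scene. Friction and masses are not known exactly. Their poses are not given: they have to be found in the camera images.
- fold_block: dark wooden folding block fixed to the bench, 150 mm deep (its x) by 160 mm wide (its y) by 30 mm high, flat top; an aluminium strip runs the full width of its folding (-x) edge, which faces the robot and its left, flush with the top. Origin at the centre of its underside; x points from the metal edge to the back of the block, y to the left along the edge, z up. To its left on the bench stands an orange parts case whose open lid reaches 190 mm above the bench: pass over it
- fold_edge (a point): middle of the metal edge: the top corner of the block, 75 mm toward -x from its centre and 30 mm above the bench; axes as the block's
- sheet: loose stiff corrugated cardboard sheet, 100 mm (its x) by 110 mm (its y) by 8 mm thick, about 0.12 kg, lying flat on the block, somewhat askew; it slides under a light push and stays where it is left. Origin at the centre of its underside; its front edge (toward the metal edge) is at x = -50 mm, its back edge at x = +50 mm; its x runs as the block's x within about 0.2 rad, z up
- score_mid (a point): middle of the red score line, on the sheet's top face; the line (3 mm wide) runs along the sheet's y over its whole 110 mm width, 35 mm behind the sheet's front edge and 65 mm in front of its back edge; axes as the sheet's
- score_left (a point): left (+y) end of the red score line, at the sheet's side edge, on its top face
- score_right (a point): right (-y) end of the red score line, at the sheet's side edge, on its top face
- red_marker: bystander: loose white marker pen with a red cap, 19 x 137 x 16 mm, long along its y, lying on the bench between the block and the robot; origin at the centre of its underside
- red_stapler: bystander: loose red and black stapler, 34 x 149 x 48 mm, long along its y, on the bench behind the block; origin at the centre of its underside
- yellow_measure: bystander: loose yellow tape measure, 38 x 68 x 62 mm, standing on the bench behind and to the left of the block; origin at the centre of its underside
There are look-alikes about, which are no part of the job. Several things have the shape of the sheet; the one meant has the colours described above.

How it is judged:
By the outcome, as a careful person would: the job done as asked, in the order asked, and still so for the second after the job is handed in, with the robot touching nothing.
It also fails if it takes over 38 s, if anything falls off the work surface, if the arm or the gripper's body presses on something with over 40 N, if the wrist force passes 120 N, or if a joint passes its speed limit or range.

## Working session

There is one attempt and no reset: what is moved stays moved. The work goes in short steps, Python scripts to look and compute and a tool call to move; the robot and the scene stay as the last step left them, time stands still between calls to the robot, and variables do not carry over. Pictures are saved under pics/ and viewed, at most 10 in all, crops included, and the job is handed in when it is done.

Besides the shell and the picture viewer there is one more tool, called after "Request:" as name(argument=value, ...), one argument or row to a line, values as JSON. carry_out: Moves the arm, as the interface text tells. Its arguments: {"type":"object","properties":{"plan":{"type":"array","items":{"type":"array","items":{"type":"array","items":{"type":"number"}}}},"squeeze":{"type":"number"}},"required":["plan"]}

```bash
mkdir -p pics; ls
python3 - <<'E'
from station import telemetry, optics
import cv2,numpy as np
print(telemetry.get_obs())
for n in ("top","scene"):
    c=optics.camera(n); cv2.imwrite(f"pics/{n}0.png",c["pixels"][:,:,::-1]); print(n,c["intrinsics"],c["origin"],c["rotation"])
E
```

```text
pics
{'time_s': 0.0, 'qpos': array([ 1.05338887e+00,  3.00494781e-01,  1.52157672e+00, -3.99900214e-05,
        1.32070580e+00, -6.66069668e-02]), 'joint_vel': array([ 7.13703830e-05, -8.45034484e-05, -1.24013114e-03, -1.21183332e-03,
        1.85089796e-03,  1.12623682e-05]), 'tau': array([ 1.52254630e-03, -5.31798720e+01, -3.52737129e+01,  7.09382258e-02,
        2.43862916e-02, -9.44569138e-05]), 'ee_pos': array([0.23951209, 0.49481678, 0.20487519]), 'eef_rot': array([-3.14040806e+00, -4.01990301e-05,  2.69080205e+00]), 'force': array([ 0.33465001,  0.96525616, -0.67244304]), 'moment': array([-0.02168612,  0.0492725 ,  0.02037149]), 'grip_force': 0.0, 'grip_width': 0.09405849869671876}
top [[480.44781055   0.         277.16574125]
 [  0.         480.44781055 211.09157483]
 [  0.           0.           1.        ]] [ 0.44994915 -0.17434485  1.25215127] [-3.03909511e+00 -2.64756518e-03 -1.57161952e+00]
scene [[458.89585323   0.         278.39477494]
 [  0.         458.89585323 206.4262133 ]
 [  0.           0.           1.        ]] [-0.04837516 -0.71264859  0.64120668] [-2.17471890e+00  3.89174486e-04 -8.59239219e-01]
```

View pics/top0.png

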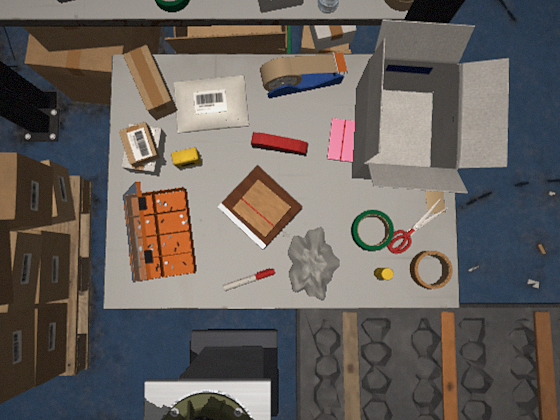

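View pics/scene0.png

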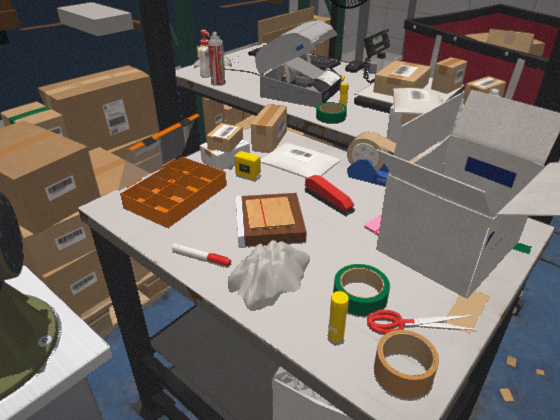

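The sheet is on the dark block at top (262,205), with its red line from about (243,197) to (272,222). Look-alikes are the cardboard boxes at (150,80) and (140,142), the flat card at (437,203), the pink pad at (341,140) and the envelope at (212,103). I'll check the choice in a close crop.

```bash
cat > h.py <<'E'
import numpy as np, cv2
from scipy.spatial.transform import Rotation as R
from station import telemetry, optics, ctrl
def shot(name,f,box=None,s=1):
    c=optics.camera(name); im=c["pixels"][:,:,::-1]
    if box: im=im[box[1]:box[3],box[0]:box[2]]
    cv2.imwrite(f"pics/{f}.png",cv2.resize(im,None,fx=s,fy=s,interpolation=cv2.INTER_CUBIC)); return c
def rot(c):
    r=np.array(c["rotation"]); return r if r.shape==(3,3) else R.from_euler("xyz",r).as_matrix()
def ray(c,uv,z):
    K=np.array(c["intrinsics"]); d=rot(c)@np.linalg.solve(K,[uv[0],uv[1],1]); o=np.array(c["origin"])
    return o+d*(z-o[2])/d[2]
E
python3 - <<'E'
from h import *
c=shot("top","crop0",(205,155,315,260),5)
shot("scene","crop1",(220,180,320,255),7)
E
```

```text
(no output)
```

View pics/crop0.png

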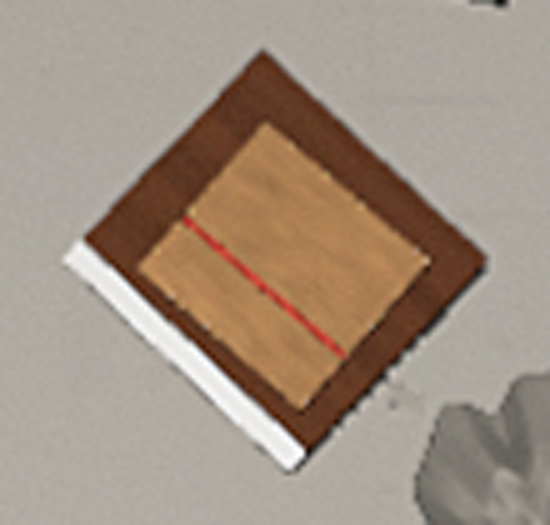

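View pics/crop1.png

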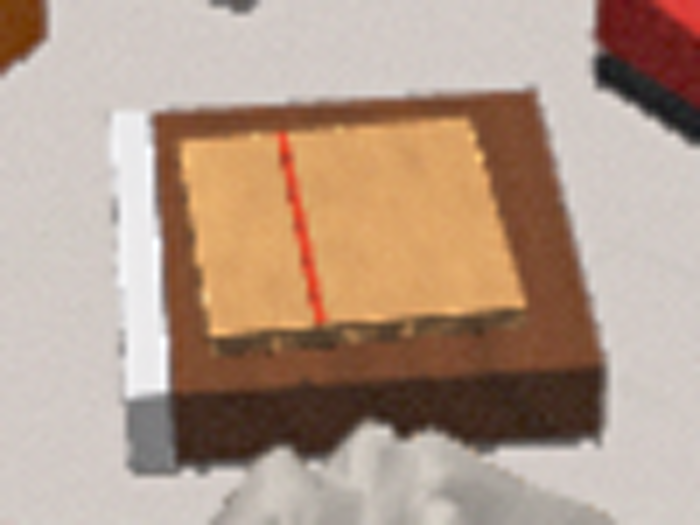

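The sheet is confirmed: kraft board with a red line on the dark block, metal strip at lower left. Crop corners: sheet (266,123), (430,262), (301,410), (139,266); block (263,50), (487,263), (293,470), (65,258). Next I'll fit both rectangles.

```bash
cat >> h.py <<'E'
def fit(P,M):  # 2D rigid fit world P ~ R M + t
    P=np.array(P)[:,:2];M=np.array(M,float);p=P.mean(0);m=M.mean(0);A=P-p;B=M-m
    th=np.arctan2((B[:,0]*A[:,1]-B[:,1]*A[:,0]).sum(),(A*B).sum())
    Rm=np.array([[np.cos(th),-np.sin(th)],[np.sin(th),np.cos(th)]]);t=p-Rm@m
    return th,t,np.linalg.norm(P-(M@Rm.T+t),axis=1)*1000
def rel(c,o,s,blk,sh,shM):
    g=lambda q,z:[ray(c,((x+.5)/s-.5+o[0],(y+.5)/s-.5+o[1]),z) for x,y in q]
    tb,b,e=fit(g(blk,.03),[(.075,.08),(.075,-.08),(-.075,-.08),(-.075,.08)])
    ts,t,e2=fit(g(sh,.038),shM)
    print("block",tb,b,e.round(1),"sheet",ts,t,e2.round(1))
    Rb=np.array([[np.cos(tb),-np.sin(tb)],[np.sin(tb),np.cos(tb)]])
    print("sheet in block mm",1000*Rb.T@(t-b),"ang",ts-tb)
    return tb,b,ts,t
SM=[(.05,.055),(.05,-.055),(-.05,-.055),(-.05,.055),(-.015,.055),(-.015,-.055)]
E
python3 - <<'E'
from h import *
c=optics.camera("top")
rel(c,(205,155),5,[(263,50),(487,263),(293,470),(65,258)],[(266,123),(430,262),(301,410),(139,266),(184,218),(343,355)],SM)
c=optics.camera("scene")
rel(c,(220,180),7,[(537,90),(604,367),(127,398),(110,112)],[(472,118),(525,306),(212,337),(182,141),(283,133),(320,325)],SM)
E
```

```text
block -0.754783013227219 [ 0.58759264 -0.13373042] [0.9 2.8 2.4 1.3] sheet -0.7167163703786866 [ 0.58398446 -0.13736314] [1.1 0.3 0.4 1.2 1.1 1.9]
sheet in block mm [-0.13938057 -5.11822094] ang 0.03806664284853234
block -0.7574233263564383 [ 0.58830889 -0.13418991] [0.9 1.1 1.4 0.5] sheet -0.71482473648431 [ 0.58548659 -0.13807853] [0.5 1.3 0.9 0.8 0.4 0.8]
sheet in block mm [ 0.62097498 -4.7645732 ] ang 0.04259858987212828
```

Request:
carry_out(
  plan=[
    [[0, 0, -25, 0, 0, 0.061, 60], [0, 0, -25, 0, 0, 0.061, 60], [0, 0, -25, 0, 0, 0.061, 60], [0, 0, -25, 0, 0, 0.061, 60], [0, 0, -25, 0, 0, 0.061, 60], [-25, -7.5, 0, 0, 0, 0, 60], [-25, -7.5, 0, 0, 0, 0, 60], [-25, -7.5, 0, 0, 0, 0, 60], [-25, -7.5, 0, 0, 0, 0, 60], [-25, -7.5, 0, 0, 0, 0, 60], [-25, -7.5, 0, 0, 0, 0, 60], [-25, -7.5, 0, 0, 0, 0, 60], [-25, -7.5, 0, 0, 0, 0, 60], [-25, -7.5, 0, 0, 0, 0, 60], [-25, -7.5, 0, 0, 0, 0, 60], [-25, -7.5, 0, 0, 0, 0, 60], [-25, -7.5, 0, 0, 0, 0, 60], [-25, -7.5, 0, 0, 0, 0, 60], [-25, -7.5, 0, 0, 0, 0, 60], [-25, -7.5, 0, 0, 0, 0, 60]],
  ],
)

```text
time_s: 1.97
ee_pos: [0.4358, 0.1548, 0.3305]
eef_rot: [3.141, 0.0, 2.386]
force: [0.3, 1.4, -0.2]
grip_width: 0.0599
grip_force: 0.0
```

Request:
carry_out(
  plan=[
    [[-25, -7.4, 0, 0, 0, 0, 60], [-25, -7.4, 0, 0, 0, 0, 60], [-25, -7.4, 0, 0, 0, 0, 60], [-25, -7.4, 0, 0, 0, 0, 60], [-25, -7.4, 0, 0, 0, 0, 60], [-25, -7.4, 0, 0, 0, 0, 60], [-25, -7.4, 0, 0, 0, 0, 60], [-25, -7.4, 0, 0, 0, 0, 60], [-25, -7.4, 0, 0, 0, 0, 60], [-25, -7.4, 0, 0, 0, 0, 60], [-25, -7.4, 0, 0, 0, 0, 60], [-25, -7.4, 0, 0, 0, 0, 60], [-25, -7.4, 0, 0, 0, 0, 60], [-25, -7.4, 0, 0, 0, 0, 60], [-25, -7.4, 0, 0, 0, 0, 60], [0, 0, 20, 0, 0, 0, 60], [0, 0, 30, 0, 0, 0, 60], [0, 0, 30, 0, 0, 0, 60], [0, 0, 30, 0, 0, 0, 60], [0, 0, 0, 0, 0, 0, 60]],
  ],
)

```text
time_s: 3.63
ee_pos: [0.6302, -0.1814, 0.214]
eef_rot: [-3.138, -0.009, 2.386]
force: [-0.0, 0.7, -1.5]
grip_width: 0.0601
grip_force: 0.0
```

Run:
```python
from h import *
c=shot("wrist","w0"); print(c["origin"],rot(c)[:,2])
o=telemetry.get_obs();print(o["ee_pos"],o["eef_rot"])
```

```text
[ 0.57700564 -0.13082417  0.394872  ] [ 0.17549222 -0.17107695 -0.96950253]
[ 0.6311693  -0.18168251  0.21792337] [-3.13939214 -0.00493394  2.3857673 ]
```

View pics/w0.png

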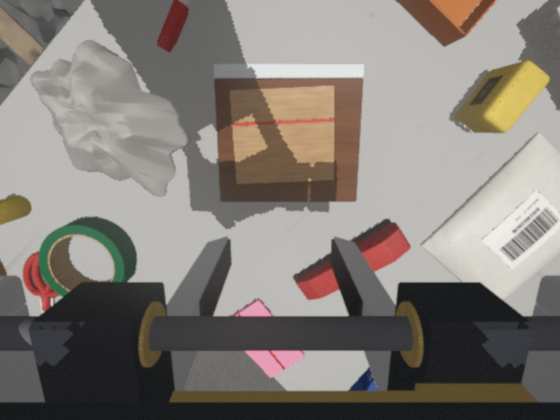

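The wrist view looks down on the block. Its corners are (215,66), (363,66), (357,200), (220,200); the sheet's are (231,88), (334,85), (335,183), (236,184), with the score from (231,124) to (335,120).

Run:
```python
from h import *
c=optics.camera("wrist")
tb,b,ts,t=rel(c,(0,0),1,[(357,200),(220,200),(215,66),(363,66)],[(335,183),(236,184),(231,88),(334,85),(335,120),(231,124)],SM)
o=telemetry.get_obs();d=o["ee_pos"][:2]-b
print(o["ee_pos"],o["eef_rot"],o["force"],d@[np.cos(tb),np.sin(tb)],d@[-np.sin(tb),np.cos(tb)])
```

```text
block -0.7548628340892947 [ 0.59075031 -0.13218735] [1.9 1.9 1.5 1.9] sheet -0.7270701678161543 [ 0.58683651 -0.13623545] [4.1 1.7 2.  1.8 1.6 2.3]
sheet in block mm [-0.07696587 -5.63018347] ang 0.027792666273140365
[ 0.63209471 -0.18198612  0.22087642] [-3.14123082e+00 -8.40991707e-04  2.38579225e+00] [-0.76935258 -0.59081287  1.14646972] 0.06423539710868496 -0.007942985377146846
```

Request:
carry_out(
  plan=[
    [[-2, 2, 15, 0, 0, 0, 60], [0, 0, 28, 0, 0, 0, 60], [0, 0, 28, 0, 0, 0, 60], [0, 0, 28, 0, 0, 0, 60], [0, 0, 28, 0, 0, 0, 60], [0, 0, 20, 0, 0, 0, 60], [0, 0, 15, 0, 0, 0, 60], [0, 0, 10, 0, 0, 0, 60], [0, 0, 8, 0, 0, 0, 60], [0, 0, 4, 0, 0, 0, 60], [0, 0, 3, 0, 0, 0, 60], [0, 0, 0, 0, 0, 0, 60], [0, 0, 0, 0, 0, 0, 60], [0, 0, 0, 0, 0, 0, 60]],
  ],
)

```text
time_s: 4.9
ee_pos: [0.6353, -0.182, 0.0343]
eef_rot: [3.141, 0.001, 2.386]
force: [-0.7, -0.2, 0.5]
grip_width: 0.0601
grip_force: 0.0
```

Request:
carry_out(
  plan=[
    [[2, 0, 0, 0, 0, 0, 60], [3, 0, 0, 0, 0, 0, 60], [3, 0, 0, 0, 0, 0, 60], [3, 0, 0, 0, 0, 0, 60], [3, 0, 0, 0, 0, 0, 60], [4, 0, 0, 0, 0, 0, 60], [4, 0, 0, 0, 0, 0, 60], [4, 0, 0, 0, 0, 0, 60], [4, 0, 0, 0, 0, 0, 60], [4, 0, 0, 0, 0, 0, 60], [4, 0, 0, 0, 0, 0, 60], [4, 0, 0, 0, 0, 0, 60], [4, 0, 0, 0, 0, 0, 60], [3, 0, 0, 0, 0, 0, 60], [2, 0, 0, 0, 0, 0, 60], [1, 0, 0, 0, 0, 0, 60], [0, 0, 0, 0, 0, 0, 60], [0, 0, 0, 0, 0, 0, 60], [0, 0, 0, 0, 0, 0, 60]],
  ],
)

```text
time_s: 6.48
ee_pos: [0.597, -0.1462, 0.0332]
eef_rot: [-3.141, -0.001, 2.386]
force: [0.2, 0.3, -0.1]
grip_width: 0.0598
grip_force: 0.0
```

Run:
```python
from h import *
c=shot("wrist","w1"); o=telemetry.get_obs();print(c["origin"],o["ee_pos"],o["eef_rot"])
a=c["pixels"][:,:,::-1]; s=optics.camera("scene")["pixels"][180:255,220:330,::-1]
A=cv2.resize(a,(800,600),interpolation=3)
B=cv2.resize(s,(800,545),interpolation=3)
cv2.imwrite("pics/w1b.png",A);cv2.imwrite("pics/s1.png",B)
```

```text
[ 0.54224521 -0.09511813  0.21354721] [ 0.59699893 -0.146242    0.03325444] [-3.14140499e+00 -4.83264483e-04  2.38575847e+00]
```

View pics/w1b.png

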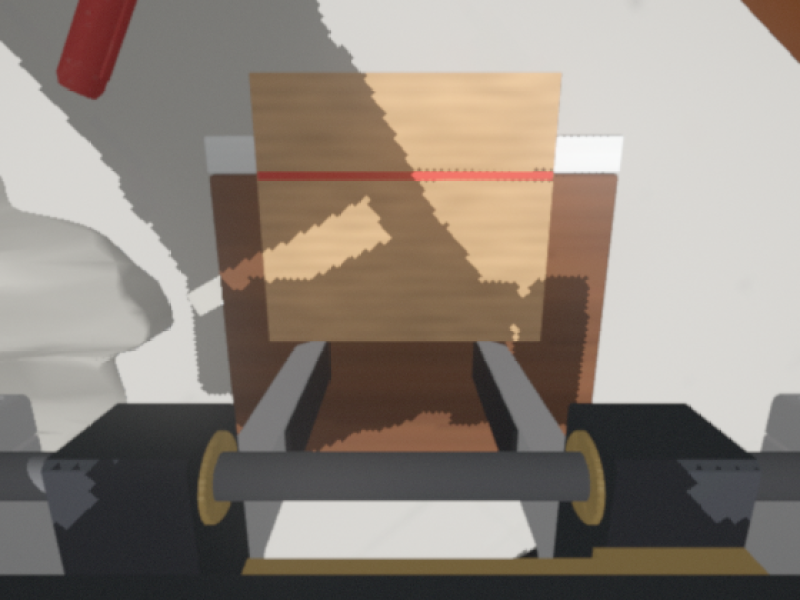

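View pics/s1.png

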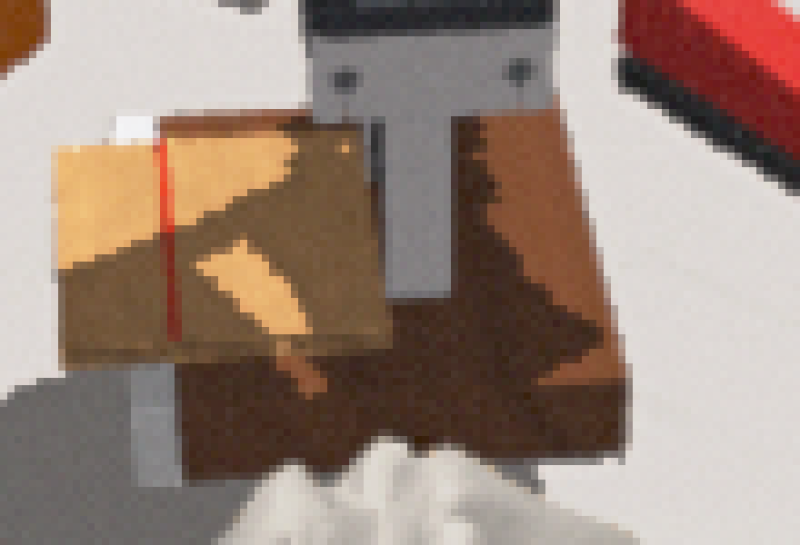

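The sheet is square, with the score at y≈176 (258 to 553) and the metal edge at y≈136 (205 to 622) in the enlarged wrist view. Next is the remaining distance.

```bash
cat >> h.py <<'E'
def gap(c,s,edge,score):
    g=lambda q,z:[ray(c,((x+.5)/s-.5,(y+.5)/s-.5),z)[:2] for x,y in q]
    e=g(edge,.03);q=g(score,.038);u=(e[1]-e[0]);L=np.linalg.norm(u);u/=L;n=np.array([-u[1],u[0]])
    print("edge len",L,"line len",np.linalg.norm(q[1]-q[0]),"edge yaw",np.arctan2(u[1],u[0]),"gaps mm",[1000*(p-e[0])@n for p in q],"along",[1000*(p-e[0])@u for p in q])
E
python3 - <<'E'
from h import *
c=optics.camera("wrist")
gap(c,800/560,[(205,136),(622,136)],[(258,176),(553,175.5)])
rel(c,(0,0),800/560,[(594,403),(236,430),(205,136),(622,136)],[(541,340.5),(270,340.5),(250,73),(562,72),(553,175.5),(258,176)],SM)
E
```

```text
edge len 0.1588314689424236 line len 0.1097581317521148 edge yaw 0.8146272365784913 gaps mm [np.float64(-14.76609091286403), np.float64(-14.582339516222023)] along [np.float64(21.454216802738586), np.float64(131.21219474119562)]
block -0.7284575698380032 [ 0.57741261 -0.12127246] [20.3 11.3 13.7 17.9] sheet -0.754734314732662 [ 0.55348834 -0.10339397] [0.3 0.3 0.1 0.2 0.2 0.1]
sheet in block mm [-29.75439658  -2.58589057] ang -0.0262767448946587
```

Request:
carry_out(
  plan=[
    [[2, 0, 0, 0, 0, 0, 60], [3, 0, 0, 0, 0, 0, 60], [3, 0, 0, 0, 0, 0, 60], [2, 0, 0, 0, 0, 0, 60], [1.5, 0, 0, 0, 0, 0, 60], [1, 0, 0, 0, 0, 0, 60], [0, 0, 0, 0, 0, 0, 60], [0, 0, 0, 0, 0, 0, 60], [0, 0, 0, 0, 0, 0, 60]],
  ],
)

```text
time_s: 7.38
ee_pos: [0.588, -0.1377, 0.0335]
eef_rot: [-3.142, -0.0, 2.386]
force: [-0.2, 0.2, -0.6]
grip_width: 0.0603
grip_force: 0.0
```

Run:
```python
from h import *
c=optics.camera("wrist"); print(telemetry.get_obs()["ee_pos"])
cv2.imwrite("pics/w2.png",cv2.resize(c["pixels"][40:180,120:460,::-1],(800,329),interpolation=3))
```

```text
[ 0.58804196 -0.13772513  0.03344331]
```

View pics/w2.png

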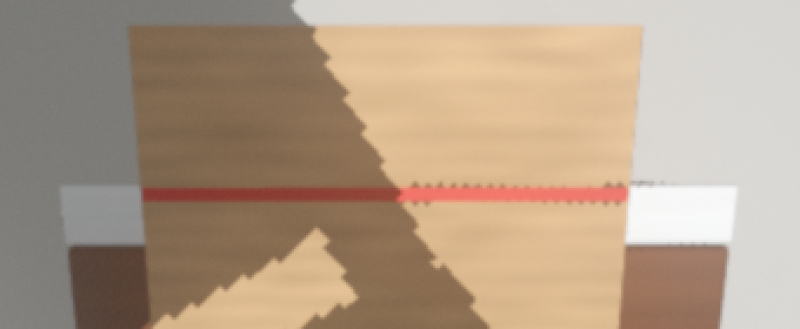

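Run:
```python
from h import *
c=optics.camera("wrist"); k=800/340
f=lambda q:[((x+.5)/k-.5+120,(y+.5)/k-.5+40) for x,y in q]
gap(c,1,f([(60,186),(737,186)]),f([(142,195),(628,194.5)]))
```

```text
edge len 0.15951863424737464 line len 0.10984092392472182 edge yaw 0.8146869523281413 gaps mm [np.float64(-2.102363107909008), np.float64(-1.9928669113818718)] along [np.float64(21.5974795372202), np.float64(131.43834888565297)]
```

Request:
carry_out(
  plan=[
    [[0.7, 0, 0, 0, 0, 0, 60], [0.8, 0, 0, 0, 0, 0, 60], [0.6, 0, 0, 0, 0, 0, 60], [0, 0, 0, 0, 0, 0, 60], [0, 0, 0, 0, 0, 0, 60], [0, 0, 0, 0, 0, 0, 60]],
  ],
)

```text
time_s: 7.98
ee_pos: [0.5865, -0.1362, 0.0335]
eef_rot: [-3.142, -0.0, 2.386]
force: [0.2, -0.6, 0.4]
grip_width: 0.0603
grip_force: 0.0
```

Run:
```python
from h import *
c=optics.camera("wrist"); print(telemetry.get_obs()["ee_pos"])
cv2.imwrite("pics/w3.png",cv2.resize(c["pixels"][40:180,120:460,::-1],(800,329),interpolation=3))
```

```text
[ 0.58645302 -0.13618318  0.03342376]
```

View pics/w3.png

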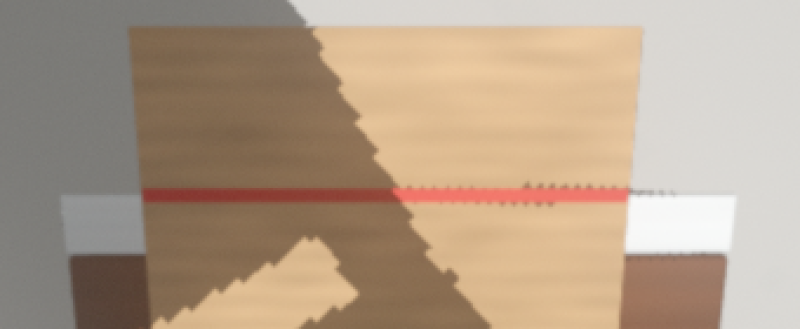

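The score line is centred on the metal edge: both sit at y≈195 in the crop at each end, and the line is square to the edge. I'll back the fingers off and lift.

Request:
carry_out(
  plan=[
    [[-2, 0, 0, 0, 0, 0, 60], [-5, 0, 0, 0, 0, 0, 60], [-8, 0, 0, 0, 0, 0, 60], [-5, 0, 0, 0, 0, 0, 60], [0, 0, -10, 0, 0, 0, 60], [0, 0, -20, 0, 0, 0, 60], [0, 0, -25, 0, 0, 0, 60], [0, 0, -25, 0, 0, 0, 60], [0, 0, -20, 0, 0, 0, 60], [0, 0, 0, 0, 0, 0, 60], [0, 0, 0, 0, 0, 0, 60], [0, 0, 0, 0, 0, 0, 60]],
  ],
)

```text
time_s: 9.03
ee_pos: [0.6007, -0.1499, 0.1328]
eef_rot: [-3.141, -0.001, 2.386]
force: [0.3, 0.2, -1.1]
grip_width: 0.0598
grip_force: 0.0
```

Run:
```python
from h import *
c=optics.camera("wrist"); print(telemetry.get_obs()["ee_pos"])
cv2.imwrite("pics/w4.png",cv2.resize(c["pixels"][0:300,100:500,::-1],(800,600),interpolation=3))
```

```text
[ 0.60053485 -0.14982692  0.13235379]
```

View pics/w4.png

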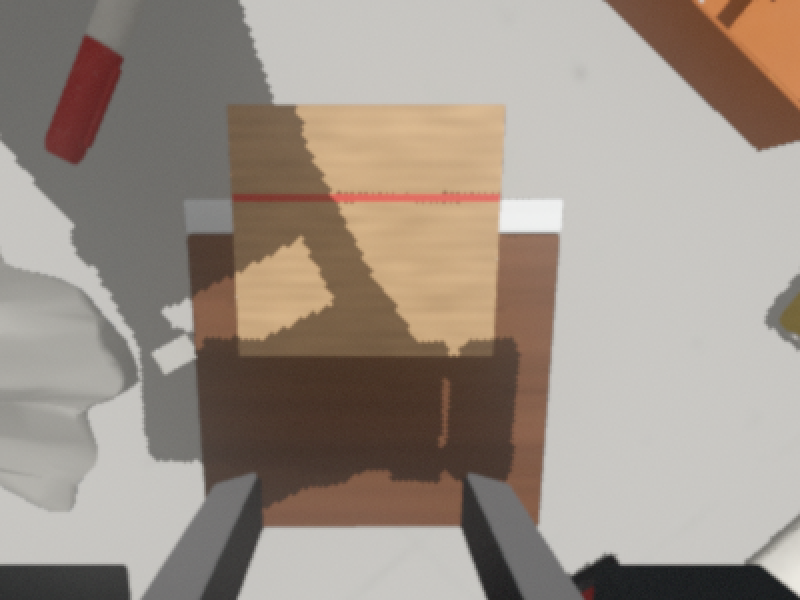

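Run:
```python
from h import *
c=optics.camera("wrist")
f=lambda q:[((x+.5)/2-.5+100,(y+.5)/2-.5) for x,y in q]
gap(c,1,f([(184,200),(563,200)]),f([(232,198),(501,198)]))
print(ctrl.hand_in())
```

```text
edge len 0.15938779261269273 line len 0.10984686229539072 edge yaw 0.814602259966461 gaps mm [np.float64(0.18334049808089573), np.float64(0.18299509457384647)] along [np.float64(21.78735229739947), np.float64(131.63421459224713)]
the job is handed in; nothing more can be done
None
```

I slid the sheet until its red score line lay within about 0.2 mm of the metal edge and square to it by the wrist camera. The fingers were clear of the sheet and the job was handed in at about 9 s; the hand-in gave no verdict.

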